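# Lock the laser shutter with the lock-out key

### The job

Make the beam box safe for a sample change: take the lock-out key (the tool with the square handle and the steel disc below it) out of the tool rack and push its rod straight down through the rectangular slot in the lid of the beam box, so that it presses down the hidden shutter tab inside. Keep hold of the key and push until its disc sits on the lid, then let go and leave the key standing there.

Things in the scene. Friction and masses are not known exactly. Their poses are not given: they have to be found in the camera images.
- key_center (a point): Lock-out key, 110 g, upright in the rack, disc resting on its top. Black square handle 22 x 22 mm, 60 tall; under it a steel disc, 40 across, 5 thick, and a steel rod, 8 thick, 70 long. Point: centre of the handle, 30 mm below its top, 35 above the disc's underside, 105 above the rod's tip. z up along the rod; x, y square to the handle's sides, x within 12 degrees of the rack's x.
- rack: Fixed grey tool rack, 60 mm (its x) by 200 mm (its y), 75 mm high; origin at the centre of its underside, z up. Three holes along y, 65 mm apart; the key is in any of them. The two other tools, one with a round handle and one with a T handle 70 mm wide along x, have no disc and rise to 115 mm above the table: lift the rod clear of them, and grip the key with the fingers across the rack's width (along x).
- slot (a point): Centre of the mouth of the rectangular slot in the lid, level with the lid's top, 100 mm above the table. Slot 36 mm along its x, 20 mm along its y, z up. Box black, 140 x 200 mm, 100 high, fixed; lid aluminium, 5 mm thick, nothing on it above 2 mm. A round 26 mm hole 95 mm away is the wrong one. The tab lies under the slot, 56 mm below the lid's top when up, wider than the slot all round.
- shutter_tab (a joint): How far the hidden tab is pressed down, in m: 0 is up, it starts at 0 to 0.003, its stop is at 0.018. It moves straight down against a steady friction of about 7 N and stays where it is pushed (no spring). With the key fully home (disc on the lid, handle's centre 35 mm above the lid) it reads 0.014.
Not all that is in view belongs to the job. Leave any purple look-alike of the part that bears key_center alone.

How it is judged (in metres and radians):
On the way:
1. the key, held in the fingers, stands in the slot with its disc within 6 mm of the lid and has pressed the shutter tab down by more than 8 mm (value of joint shutter_tab above 0.008 m and z of key_center in the frame of slot below 0.041 m and horizontal distance between key_center and slot below 0.03 m and contact force between the fingers and key above 0.5 N), for 0.2 s.
At the end, for the whole second after the job is handed in: The key stands at rest in the slot, upright within 11 degrees, its disc on the lid or within 6 mm of it, its handle within 30 mm of the slot's centre sideways, and the shutter tab is down by more than 8 mm (value of joint shutter_tab above 0.008 m and z of key_center in the frame of slot between 0.025 and 0.041 m and horizontal distance between key_center and slot below 0.03 m and angle between key_center's own z axis and vertical below 0.2 rad and linear speed of key below 0.02 m/s); the robot touches nothing.
It also fails if it takes over 38 s, if anything falls off the work surface, if the arm or the gripper's body presses on something with over 40 N, if the wrist force passes 120 N, or if a joint passes its speed limit or range.

### The arm

A 6-joint arm with a two-finger parallel gripper is mounted at the origin on the work surface. World frame = base frame: x ahead of the robot, y to its left, z up, the work surface at z = 0. Lengths are in mm, angles in rad, forces in N, time in s.
With the tool pointing down it reaches from about 350 to 875 mm from the base axis. Payload 4.2 kg.
Tool frame: the origin (TCP) lies at the very end of the fingers, on their centre line; the grasp point (between the pads) lies 19 mm behind it; z points along the fingers, y is the direction in which the jaws open and shut (so a half turn about z gives the same grasp; the last joint's range is limited). The gripper opens to 85 mm and grips with 20 to 120 N. Pads are 22 mm wide; open, the fingers measure 114 mm over their backs; the gripper's body (76 mm by 85 mm) begins 54 mm behind the grasp point. The pads swing forward as they close: fully open they stand 13 mm farther back than shut.
Start: joints at [1.525, 0.385, 0.008, 0, -1.194, -0.259], TCP at [187.532, 596.18, 231.312] pointing down, gripper open.
Joint ranges: [-3.14, 3.14], [-1.21, 2.06], [-1.07, 1.41], [-3.16, 2.05], [-2.99, -0.16], [-3.1, 3.1]. Speed limits (rad/s): [2.79, 2.79, 3.14, 3.14, 3.14, 3.14].

### API

Orientations are given as a unit quaternion [x, y, z, w].
In Python, from bench import arm, optics, job gives the robot as it stands.
- The arm moves only by the tool send_rows, never from a script. Its argument "steps" is a list that holds one entry, the list of rows, each a list of 5 numbers: the shift along the tool's x, y, z in cm, then the turn about the tool's z in rad, then the opening, from 0 (shut) to 1 (fully open). A call has 1 to 10 rows; each row shifts and turns the pose as measured when the row begins, along the tool's axes as they then stand; what a row does not reach is not made up. A row lasts 1/12 s, in which the tool goes at most 41.7 mm and 7.16 degrees, less where a joint would pass 70% of its speed; a pose out of reach is approached as far as the arm can. A call with a gripper value outside its range is refused whole. The fingers move at their own pace and stop on an object; the grip force is fixed at half the most. Time passes only in rows, so rows that do not move let the fingers close. It gives the time, the measured TCP pose, the force and the opening at its end, in the units of the state.
- arm.read_state(): the state, without advancing time (a new reading comes with each control period).
- optics.get_image(name): name is "scene" or "side" or "wrist"; returns (picture, depth): 384x512x3 uint8, blue, green, red; 384x512 float32, mm along the optical axis (not along the pixel's ray), 0 where there is no reading.
- optics.get_calibration(name): a dict with "K" (3x3 intrinsics, pixels), "k1" (the pictures are not rectified: a ray, as slopes to the right and down, at radius r is drawn at 1 + k1 r^2 times it, then the intrinsics apply), "rvec" (rotation vector, rad) and "tvec" (3), from world to camera coordinates, as OpenCV has them; the wrist camera has in their place "hand_eye" (4x4, takes a point from camera to tool coordinates, whose origin is the TCP and whose axes are the flange's). Camera axes: x right, y down, z forward; pixel columns grow to the right and rows downward; lengths in mm; the calibration is good to about 2 mm. A picture is of the moment at which its call begins: read the wrist's pose just before it. get_calibration takes no time and is no camera call.
- job.job_done(): hands the job in, once; it reports no verdict.
The state is a dict: "clock": time; "joints": joint angles; "joint_vel": joint speeds; "joint_efforts": joint torques, N m; "position": TCP position; "ee_rot": TCP orientation; "contact_force": force on the tool from outside, world axes, zero at the start; "wrist_torque": the same for the moment, N m; "gripper_width": finger opening in mm.
Only numpy, scipy, OpenCV 4.12 (cv2) and the standard library are available. Lean on these libraries where they do the work, as an engineer would, in place of code of your own. Each camera call takes 0.05 s, during which the arm holds its last target. There are 200 camera calls.

## Working session

There is one attempt and no reset: what is moved stays moved. The work goes in short steps, Python scripts to look and compute and a tool call to move; the robot and the scene stay as the last step left them, time stands still between calls to the robot, and variables do not carry over. Pictures are saved under pics/ and viewed, about 8 in all and at most 12, crops included, and the job is handed in when it is done.

Besides the shell and the picture viewer there is one more tool, called after "Request:" by a JSON object that holds its "fn" and its "kwargs", one argument or row to a line. send_rows: Moves the arm, as the interface text tells. Its arguments: {"type":"object","properties":{"steps":{"type":"array","items":{"type":"array","items":{"type":"array","items":{"type":"number"}}}}},"required":["steps"]}

```bash
mkdir -p pics; cat > h.py <<'E'
import numpy as np, cv2
from scipy.spatial.transform import Rotation as R
from bench import arm, optics, job
def cam(name, st=None):
    c=optics.get_calibration(name); K=np.array(c["K"],float); k1=c["k1"]
    if name=="wrist":
        st=st or arm.read_state(); T=np.eye(4); T[:3,:3]=R.from_quat(st["ee_rot"]).as_matrix(); T[:3,3]=st["position"]
        M=T@np.array(c["hand_eye"]); return K,k1,M[:3,:3],M[:3,3]
    Rm=cv2.Rodrigues(np.array(c["rvec"],float))[0]; t=np.array(c["tvec"],float).ravel()
    return K,k1,Rm.T,-Rm.T@t
def slopes(C,uv):
    K,k1=C[:2]; return cv2.undistortPoints(np.array(uv,float).reshape(-1,1,2),K,np.array([k1,0,0,0,0.])).reshape(-1,2)
def plane(C,uv,z):
    s=slopes(C,uv); d=np.c_[s,np.ones(len(s))]@C[2].T; o=C[3]
    return o+d*((z-o[2])/d[:,2])[:,None]
def cloud(C,depth):
    v,u=np.mgrid[:depth.shape[0],:depth.shape[1]]
    s=slopes(C,np.c_[u.ravel(),v.ravel()]); P=np.c_[s,np.ones(len(s))]*depth.reshape(-1,1)
    return (P@C[2].T+C[3]).reshape(*depth.shape,3)
E
python3 - <<'E'
from h import *
st=arm.read_state(); print(st)
ims=[]
for n in ["scene","side","wrist"]:
    im,d=optics.get_image(n); C=cam(n,st); np.savez(f"{n}0.npz",im=im,d=d); ims.append(im); print(n,C[3],C[2][:,2],C[0][0,0],C[1])
cv2.imwrite("pics/scene0.png",cv2.resize(ims[0],(800,600)))
cv2.imwrite("pics/sw0.png",np.hstack([cv2.resize(i,(400,300)) for i in ims[1:]]))
E
```

```text
{'clock': 0.0, 'joints': array([ 1.52463184e+00,  3.85550619e-01,  6.58740506e-03, -5.23896717e-04,
       -1.19402835e+00, -2.58614123e-01]), 'joint_vel': array([ 1.12524455e-03, -2.23367680e-03, -5.14125253e-04, -5.28937897e-04,
       -1.07735253e-03,  9.17271928e-05]), 'joint_efforts': array([ 1.05952201e-04, -3.92287123e+01,  1.88399506e+01,  4.18619201e+00,
       -4.74025263e-03, -1.14855283e-06]), 'position': array([187.3412251, 595.6189898, 230.2064638]), 'ee_rot': array([ 9.88395903e-01, -1.51895606e-01, -1.25721634e-04,  1.11724427e-03]), 'contact_force': array([ 0.37559396, -0.14401078,  0.16471755]), 'wrist_torque': array([0.00595076, 0.01748628, 0.02475206]), 'gripper_width': 85.68586885099263}
scene [913.85945025 377.0954709  544.59942674] [-0.59059153 -0.50261277 -0.63133354] 356.78269865153226 0.0012111273595555839
side [ 153.51001712 -745.51034496  834.70741687] [ 0.2770021   0.69382785 -0.6647351 ] 446.80414350034505 -0.1273149803789834
wrist [252.90662864 574.99507038 372.25132004] [-0.25680411  0.07946569 -0.96319097] 319.1680758436217 -0.07134462067578357
```

View pics/scene0.png

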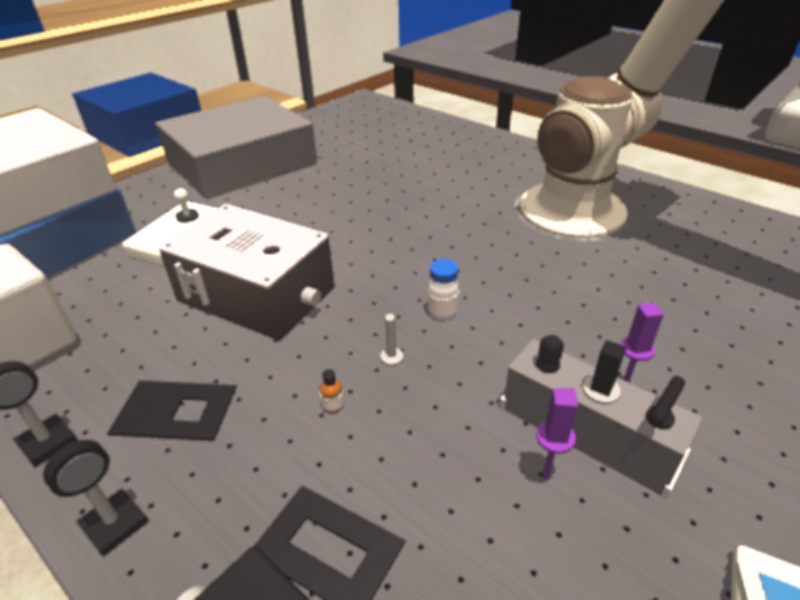

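View pics/sw0.png

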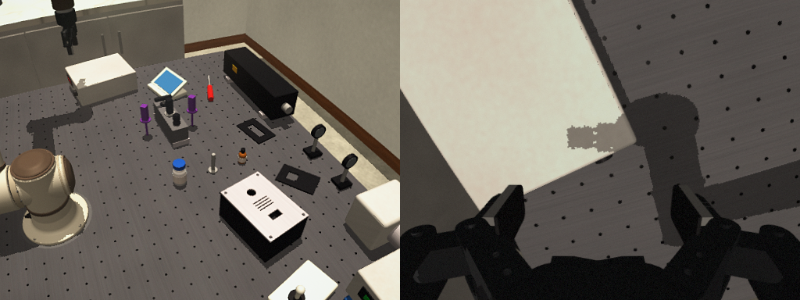

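Scene view (800x600 px): the candidates are the black square handle with steel disc at (605,368), middle of the rack. Against it are the round handle (549,352), the T handle (665,400) and the purple look-alikes at (560,415) and (645,330). I choose the middle one. On the lid the slot is at (220,234) and the wrong round hole at (271,250).

```bash
python3 - <<'E'
from h import *
for n in ["scene","side"]:
    f=np.load(f"{n}0.npz"); im,d=f["im"],f["d"]; C=cam(n); P=cloud(C,d); Z=P[...,2]
    hsv=cv2.cvtColor(im,cv2.COLOR_BGR2HSV); ok=d>0
    pur=(hsv[...,0]>125)&(hsv[...,0]<155)&(hsv[...,1]>90)&ok
    k,l,s,c=cv2.connectedComponentsWithStats(pur.astype(np.uint8))
    for i in range(1,k):
        if s[i,4]>30:
            p=P[l==i]; print(n,"purple",c[i].round(),s[i,4],np.percentile(p,[3,50,97],axis=0).round(0).tolist())
    # lid: bright, z~100
    lid=(abs(Z-100)<6)&(hsv[...,2]>140)&ok
    k,l,s,c=cv2.connectedComponentsWithStats(lid.astype(np.uint8)); i=1+np.argmax(s[1:,4])
    m=(l==i).astype(np.uint8); p=P[l==i]; print(n,"lid",s[i],np.median(p[:,2]))
    cs,h=cv2.findContours(m,cv2.RETR_CCOMP,cv2.CHAIN_APPROX_NONE)
    for q,hh in zip(cs,h[0]):
        a=cv2.contourArea(q)
        if a>8:
            w=plane(C,q.reshape(-1,2),100)[:,:2].astype(np.float32); r=cv2.minAreaRect(w); print("  cnt",hh[3],a,q.reshape(-1,2).mean(0).round(1),np.round(r[0],1),np.round(r[1],1),round(r[2],1))
    # rack top z~75
    x0=P[...,0]; y0=P[...,1]
    rk=(abs(Z-75)<6)&ok&(np.hypot(x0-500,y0-300)<500)
    k,l,s,c=cv2.connectedComponentsWithStats(rk.astype(np.uint8))
    for i in range(1,k):
        if s[i,4]>150:
            p=P[l==i]; r=cv2.minAreaRect(p[:,:2].astype(np.float32)); print(n,"z75",c[i].round(),s[i,4],np.round(r[0]),np.round(r[1]),round(r[2],1),np.median(p[:,2]))
    rk=(Z>100)&(Z<160)&ok&(hsv[...,2]<70)
    k,l,s,c=cv2.connectedComponentsWithStats(rk.astype(np.uint8))
    for i in range(1,k):
        if s[i,4]>25:
            p=P[l==i]; print(n,"dark",c[i].round(),s[i,4],np.percentile(p,[3,50,97],axis=0).round(0).tolist())
a=np.load("scene0.npz")["im"]; b=np.load("side0.npz")["im"]
A=cv2.resize(a[185:320,300:460],None,fx=3.5,fy=3.5,interpolation=2)[:480]
B=cv2.resize(b[100:200,150:280],None,fx=1.8,fy=1.8,interpolation=2); L=cv2.resize(b[210:340,270:400],None,fx=1.8,fy=1.8,interpolation=2)
o=np.zeros((480,800,3),np.uint8); o[:A.shape[0],:A.shape[1]]=A; o[:180,562:796]=B; o[190:424,562:796]=L; cv2.imwrite("pics/crop.png",o)
E
```

```text
scene purple [411. 214.] 644 [[367.0, 257.0, 41.0], [379.0, 271.0, 103.0], [389.0, 284.0, 136.0]]
scene purple [357. 272.] 841 [[540.0, 242.0, 18.0], [556.0, 259.0, 98.0], [567.0, 272.0, 136.0]]
scene lid [ 101  130  109   54 3041] 100.16004651862147
  cnt -1 3033.0 [155.  155.7] [ 551.9 -254.4] [145.7 203.5] 12.5
  cnt 0 55.0 [173.5 160. ] [ 541.5 -204.5] [26.7 23.2] 19.3
  cnt 0 61.5 [141.2 149.6] [ 561.7 -296.8] [36.8 20.7] 11.9
scene z75 [184. 179.] 253 [ 536. -160.] [ 44. 148.] 85.0 75.19144922751343
scene z75 [390. 256.] 2597 [465. 265.] [ 62. 200.] 2.2 75.39257100577288
scene z75 [408. 225.] 155 [377. 270.] [30. 39.] 16.3 75.45687147319398
scene z75 [354. 282.] 242 [553. 258.] [32. 39.] 20.7 75.23395249757701
scene dark [190.   4.] 49 [[-455.0, -1306.0, 103.0], [-440.0, -1285.0, 123.0], [-430.0, -1278.0, 142.0]]
scene dark [353.  13.] 430 [[-879.0, -593.0, 102.0], [-751.0, -505.0, 131.0], [-723.0, -235.0, 159.0]]
scene dark [478.  34.] 563 [[-1089.0, -10.0, 101.0], [-751.0, 67.0, 125.0], [-725.0, 108.0, 159.0]]
scene dark [360. 100.] 417 [[78.0, -42.0, 116.0], [88.0, 5.0, 143.
[... 1688 characters left out ...]
 117.0], [560.0, 254.0, 133.0]]
side dark [185. 142.] 90 [[359.0, 250.0, 101.0], [370.0, 257.0, 116.0], [384.0, 265.0, 133.0]]
side dark [225. 149.] 66 [[454.0, 183.0, 102.0], [465.0, 190.0, 112.0], [475.0, 203.0, 116.0]]
side dark [407. 165.] 155 [[859.0, -71.0, 101.0], [877.0, -67.0, 114.0], [905.0, -56.0, 127.0]]
side dark [448. 203.] 172 [[859.0, -230.0, 101.0], [876.0, -227.0, 115.0], [903.0, -216.0, 126.0]]
side dark [ 93. 237.] 79 [[74.0, -56.0, 129.0], [83.0, -42.0, 149.0], [92.0, -4.0, 159.0]]
side dark [ 27. 263.] 57 [[-67.0, -57.0, 121.0], [-57.0, -53.0, 141.0], [-50.0, -40.0, 157.0]]
side dark [463. 378.] 94 [[586.0, -602.0, 135.0], [588.0, -591.0, 150.0], [591.0, -581.0, 158.0]]
```

View pics/crop.png

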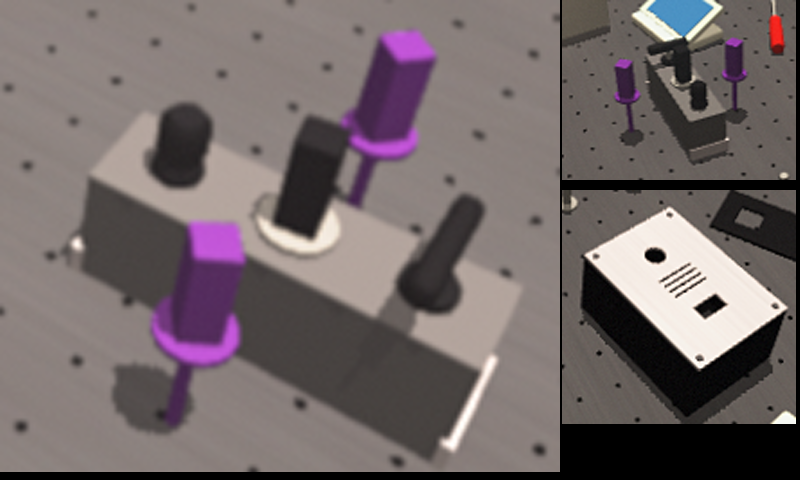

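The crop confirms the choice: black square handle on a steel disc in the middle hole at about (465,262) mm, yaw about 2°. The purple keys stand at (373,265) and (553,254) mm, clear of the opened fingers. The slot is at about (561,-300), yaw 12°, 95 mm from the round hole as it should be. Moving above the key.

Request:
{"fn": "send_rows", "kwargs": {
  "steps": [
    [[3.3,2.1,0,0,1],[3.3,2.1,0,0,1],[3.3,2.1,0,0,1],[3.3,2.1,0,0,1],[3.3,2.1,0,0,1],[3.3,2.1,0,0,1],[3.3,2.1,0,0,1],[3.3,2.1,0,0,1],[3.3,2.1,0,0,1],[3.3,2.1,0,0,1]]
  ]
}}

```text
clock: 0.98
position: [444.0, 289.1, 226.6]
ee_rot: [0.989, -0.145, -0.001, 0.003]
contact_force: [0.3, 0.5, 0.7]
gripper_width: 85.5
```

Request:
{"fn": "send_rows", "kwargs": {
  "steps": [
    [[0,0,0,0.123,1],[0,0,0,0.123,1],[0,0,0,0.123,1],[0,0,0,0.123,1],[0,0,0,0.123,1],[0,0,0,0.123,1],[0,0,0,0.123,1],[0,0,0,0.123,1],[0,0,0,0.123,1],[0,0,0,0.123,1]]
  ]
}}

```text
clock: 1.82
position: [447.6, 278.1, 223.4]
ee_rot: [0.716, -0.698, 0.001, 0.007]
contact_force: [-0.2, -0.1, 0.0]
gripper_width: 85.1
```

```bash
cat >> h.py <<'E'
def goto(st,tgt,yaw=None):
    "remaining shift in tool axes (cm) and turn (rad)"
    M=R.from_quat(st["ee_rot"]).as_matrix(); d=M.T@(np.array(tgt)-st["position"])/10
    a=np.arctan2(M[1,0],M[0,0]); return d.round(2), None if yaw is None else round((a-yaw+np.pi)%(2*np.pi)-np.pi,3)
E
python3 - <<'E'
from h import *
st=arm.read_state(); im,d=optics.get_image("wrist"); np.savez("w1.npz",im=im,d=d,p=st["position"],q=st["ee_rot"])
print(st["clock"],st["position"],st["joints"],goto(st,[464.5,262,200],-1.53))
print(R.from_quat(st["ee_rot"]).as_matrix().round(3))
cv2.imwrite("pics/w1.png",im)
E
```

```text
1.8167 [447.60648412 278.10723024 223.39614365] [ 8.64245689e-01  2.31129423e-01 -2.34720643e-01  3.77003426e-04
 -1.11893173e+00 -8.38377863e-01] (array([ 1.63, -1.67,  2.34]), np.float64(-0.015))
[[ 0.026 -1.    -0.009]
 [-1.    -0.026 -0.011]
 [ 0.011  0.009 -1.   ]]
```

View pics/w1.png

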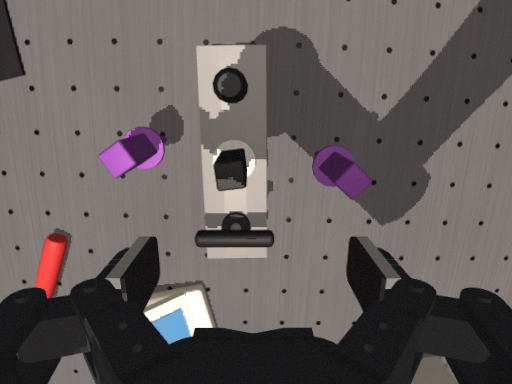

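Wrist view: the key's square handle is at (231,170) between the purple ones (130,152) and (345,170), with the round handle at (230,86) and the T at (235,238). Measuring the handle's position and yaw here.

```bash
python3 - <<'E'
from h import *
f=np.load("w1.npz"); im,d=f["im"],f["d"]; C=cam("wrist",dict(position=f["p"],ee_rot=f["q"])); P=cloud(C,d); Z=P[...,2]
v,u=np.mgrid[:384,:512]; roi=(u>195)&(u<275)&(v>130)&(v<210)&(d>0)
hs=roi&(Z>120); print("top z",np.percentile(Z[hs],[50,90]).round(1))
top=roi&(Z>np.percentile(Z[hs],90)-5); p=P[top]; print(top.sum(),np.array([u[top].mean(),v[top].mean()]).round(1))
r=cv2.minAreaRect(p[:,:2].astype(np.float32)); print("handle depth",np.round(r[0],1),np.round(r[1],1),round(r[2],1))
uv=np.c_[u[top],v[top]]; r=cv2.minAreaRect(plane(C,uv,140)[:,:2].astype(np.float32)); print("handle ray",np.round(r[0],1),np.round(r[1],1),round(r[2],1))
rk=(abs(Z-75)<5)&(d>0)&(u>185)&(u<285)&(v>35)&(v<268); r=cv2.minAreaRect(P[rk][:,:2].astype(np.float32)); print("rack",np.round(r[0],1),np.round(r[1],1),round(r[2],1),np.median(Z[rk]))
# other tools from all: T and round top
for n,(a,b,c,e) in dict(T=(190,280,228,250),rnd=(210,250,66,105)).items():
    m=(u>a)&(u<b)&(v>c)&(v<e)&(Z>100)&(d>0); print(n,np.percentile(P[m],[2,50,98],axis=0).round(0).tolist())
# side-camera and scene handle tops by ray
for n,(a,b,c,e) in dict(scene=(370,410,210,250),side=(205,230,115,150)).items():
    g=np.load(f"{n}0.npz"); CC=cam(n); Q=cloud(CC,g["d"]); m=(u>a)&(u<b)&(v>c)&(v<e)&(Q[...,2]>132)&(Q[...,2]<150); 
    w=plane(CC,np.c_[u[m],v[m]],140); print(n,m.sum(),np.percentile(w,[5,50,95],axis=0).round(1).tolist())
E
```

```text
top z [139.1 140.2]
879 [229.3 174.3]
handle depth [465.1 263.6] [22.  22.4] 8.8
handle ray [464.9 262.8] [21.8 22.4] 8.5
rack [465.2 263.9] [ 60.2 200.7] 2.4 74.49651466213629
T [[430.0, 321.0, 103.0], [462.0, 325.0, 111.0], [494.0, 334.0, 113.0]]
rnd [[456.0, 187.0, 108.0], [467.0, 199.0, 114.0], [479.0, 211.0, 116.0]]
scene 175 [[455.7, 256.5, 140.0], [468.8, 266.4, 140.0], [482.0, 276.5, 140.0]]
side 56 [[450.4, 242.4, 140.0], [462.5, 256.5, 140.0], [473.2, 272.1, 140.0]]
```

Handle at (465,263.3), top z 140, 22 x 22, yaw 8.6°; this agrees with the rack (60 x 200 at the same centre). Aligning, then descending.

```bash
python3 -c "
from h import *
st=arm.read_state();print(st['position'],goto(st,[465,263.3,170],-1.421))"
```

```text
[447.55645146 278.08401819 223.29796547] (array([ 1.46, -1.76,  5.33]), np.float64(-0.128))
```

Request:
{"fn": "send_rows", "kwargs": {
  "steps": [
    [[1.5,-1.8,0,0,0.7],[0,0,0,-0.12,0.7],[0,0,2.6,0,0.7],[0,0,2.6,0,0.7],[0,0,0,0,0.7],[0,0,0,0,0.7]]
  ]
}}

```text
clock: 2.37
position: [466.8, 262.7, 170.8]
ee_rot: [0.762, -0.647, 0.0, 0.006]
contact_force: [-0.4, -0.5, 1.4]
gripper_width: 59.6
```

```bash
python3 -c "
from h import *
st=arm.read_state();print(st['position'],goto(st,[465,263.3,96],-1.421))"
```

```text
[466.77391025 262.66993896 170.82694131] (array([-0.15,  0.1 ,  7.48]), np.float64(0.013))
```

Request:
{"fn": "send_rows", "kwargs": {
  "steps": [
    [[-0.15,0.1,1.9,0.013,0.7],[0,0,1.9,0,0.7],[0,0,1.9,0,0.7],[0,0,1.8,0,0.7],[0,0,0,0,0.7],[0,0,0,0,0.7]]
  ]
}}

```text
clock: 2.87
position: [469.6, 267.5, 102.0]
ee_rot: [0.761, -0.649, 0.002, -0.001]
contact_force: [-0.2, -0.1, 1.2]
gripper_width: 59.9
```

```bash
python3 -c "
from h import *
st=arm.read_state();print(st['position'],st['contact_force'],goto(st,[465,263.3,96],-1.421))"
```

```text
[469.60954277 267.52363449 101.96569055] [-0.21089572 -0.09305684  1.21941792] (array([0.34, 0.52, 0.6 ]), np.float64(0.009))
```

Request:
{"fn": "send_rows", "kwargs": {
  "steps": [
    [[0.35,0.5,0.5,0,0.7],[0,0,0,0,0.7],[0,0,0,0,0.7],[0,0,0,0,0.7]]
  ]
}}

```text
clock: 3.2
position: [466.9, 264.9, 101.6]
ee_rot: [0.762, -0.648, 0.003, -0.005]
contact_force: [-0.3, 0.6, -0.2]
gripper_width: 59.9
```

```bash
python3 -c "
from h import *
st=arm.read_state();print(st['position'],st['contact_force'],goto(st,[465,263.3,96],-1.421))"
```

```text
[466.93112195 264.94263273 101.59874684] [-0.2756011   0.5886525  -0.22688806] (array([0.13, 0.22, 0.56]), np.float64(0.012))
```

Request:
{"fn": "send_rows", "kwargs": {
  "steps": [
    [[0.2,0.25,0.7,0,0.7],[0,0,0.2,0,0.7],[0,0,0,0,0],[0,0,0,0,0],[0,0,0,0,0],[0,0,0,0,0],[0,0,0,0,0],[0,0,0,0,0]]
  ]
}}

```text
clock: 3.87
position: [465.5, 263.0, 93.7]
ee_rot: [0.762, -0.647, 0.003, -0.006]
contact_force: [0.4, -0.1, 0.6]
gripper_width: 21.6
```

Request:
{"fn": "send_rows", "kwargs": {
  "steps": [
    [[0,0,0,0,0],[0,0,0,0,0],[0,0,0,0,0]]
  ]
}}

```text
clock: 4.12
position: [465.4, 263.0, 93.7]
ee_rot: [0.762, -0.647, 0.003, -0.006]
contact_force: [-0.0, -0.0, 0.8]
gripper_width: 21.5
```

Request:
{"fn": "send_rows", "kwargs": {
  "steps": [
    [[0,0,-1.5,0,0],[0,0,-1.5,0,0],[0,0,-1.5,0,0],[0,0,-1.5,0,0]]
  ]
}}

```text
clock: 4.45
position: [461.7, 260.2, 150.0]
ee_rot: [0.761, -0.648, 0.002, 0.0]
contact_force: [0.3, 0.7, -0.6]
gripper_width: 21.3
```

```bash
python3 -c "
from h import *
st=arm.read_state();print(st['position'],st['contact_force'],st['gripper_width'],goto(st,[465.5,263,250],-1.421))"
```

```text
[461.66076201 260.1996336  149.95772844] [ 0.31533917  0.67191641 -0.62251454] 21.274187677570087 (array([ -0.19,  -0.45, -10.  ]), np.float64(0.011))
```

Request:
{"fn": "send_rows", "kwargs": {
  "steps": [
    [[-0.1,-0.3,-2,0,0],[0,0,-2.5,0,0],[0,0,-2.5,0,0],[0,0,-2.5,0,0],[0,0,-1.5,0,0],[0,0,0,0,0]]
  ]
}}

```text
clock: 4.95
position: [463.4, 261.3, 264.5]
ee_rot: [0.761, -0.649, 0.001, 0.001]
contact_force: [0.5, -0.2, -1.2]
gripper_width: 21.1
```

```bash
python3 -c "
from h import *
st=arm.read_state();print(st['clock'],st['position'],st['contact_force'],st['gripper_width'],goto(st,[560.7,-299.6,255],-1.35))"
```

```text
4.95 [463.44283182 261.3398397  264.47395061] [ 0.54451278 -0.2126162  -1.24605814] 21.08850642708629 (array([56.92, -0.7 ,  1.11]), np.float64(-0.061))
```

Request:
{"fn": "send_rows", "kwargs": {
  "steps": [
    [[2,0,0,0,0],[3,0,0,0,0],[3.5,0,0,0,0],[3.5,0,0,0,0],[3.5,0,0,0,0],[3.5,0,0,0,0],[3.5,0,0,0,0],[3.5,0,0,0,0],[3.5,0,0,0,0],[3.5,0,0,0,0]]
  ]
}}

```text
clock: 5.78
position: [511.9, -71.8, 250.3]
ee_rot: [0.765, -0.644, -0.006, 0.006]
contact_force: [0.3, 0.3, -0.1]
gripper_width: 21.6
```

```bash
python3 -c "
from h import *
st=arm.read_state();print(st['clock'],st['position'],st['contact_force'],st['gripper_width'],st['joints'].round(2),goto(st,[560.7,-299.6,255],-1.35))"
```

```text
5.7833 [511.91246097 -71.7736885  250.29733885] [ 0.34702157  0.30228843 -0.09942643] 21.599855299792555 [ 0.17  0.19 -0.21 -0.   -1.18 -0.  ] (array([23.28, -0.94, -0.52]), np.float64(-0.05))
```

Request:
{"fn": "send_rows", "kwargs": {
  "steps": [
    [[3.5,-0.1,-0.2,0,0],[3.5,-0.1,-0.2,0,0],[3.5,-0.1,-0.2,0,0],[3,-0.1,0,0,0],[2,-0.1,0,-0.05,0],[1,-0.1,0,0,0],[0,0,0,0,0],[0,0,0,0,0]]
  ]
}}

```text
clock: 6.45
position: [540.9, -246.6, 239.5]
ee_rot: [0.777, -0.629, -0.017, 0.01]
contact_force: [0.6, 0.0, -1.6]
gripper_width: 21.3
```

```bash
python3 - <<'E'
from h import *
st=arm.read_state(); im,d=optics.get_image("wrist"); np.savez("w2.npz",im=im,d=d,p=st["position"],q=st["ee_rot"])
print(st['clock'],st['position'],st['gripper_width'],goto(st,[560.7,-299.6,255],-1.35))
print(R.from_quat(st["ee_rot"]).as_matrix().round(3))
s,_=optics.get_image("side"); np.savez("s2.npz",im=s,d=_)
cv2.imwrite("pics/w2.png",np.hstack([cv2.resize(im,(400,300)),cv2.resize(s[130:370,180:500],(400,300))]))
E
```

```text
6.45 [ 540.92119453 -246.59780546  239.51249429] 21.349087570377556 (array([ 5.57, -0.78, -1.65]), np.float64(-0.012))
[[ 0.207 -0.978 -0.038]
 [-0.978 -0.208  0.006]
 [-0.013  0.036 -0.999]]
```

View pics/w2.png

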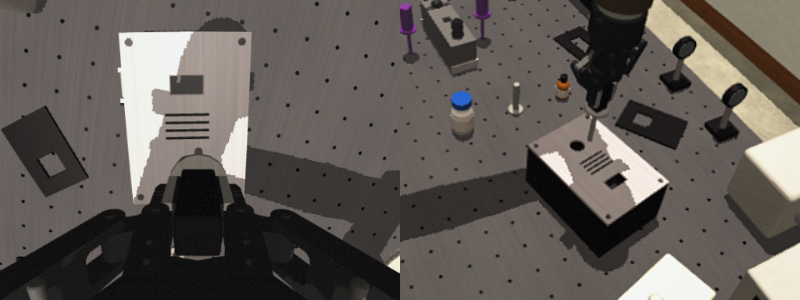

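Wrist view: slot at (186,85 in the half-picture), vents (187,125), the held key's handle and disc at (198,190). The side view shows the key upright in the grip. The tool has drifted to a tilt of about 2°, so I'll aim the rod tip rather than the TCP.

```bash
python3 - <<'E'
from h import *
f=np.load("w2.npz"); im,d=f["im"],f["d"]; C=cam("wrist",dict(position=f["p"],ee_rot=f["q"])); P=cloud(C,d); Z=P[...,2]
g=cv2.cvtColor(im,cv2.COLOR_BGR2GRAY); print(g[80:130:6,205:275:5])
roi=np.zeros_like(g); roi[85:130,205:275]=1
for th in (70,90,110):
    m=((g<th)&(roi>0)).astype(np.uint8); k,l,s,c=cv2.connectedComponentsWithStats(m); 
    if k<2: continue
    i=1+np.argmax(s[1:,4]); q=np.argwhere(l==i)[:,::-1]
    r=cv2.minAreaRect(plane(C,q,100)[:,:2].astype(np.float32)); print(th,c[i].round(1),s[i],np.round(r[0],1),np.round(r[1],1),round(r[2],1))
lid=(abs(Z-100)<8)&(d>0); print("lid z",np.median(Z[lid]))
M=R.from_quat(f["q"]).as_matrix(); 
deep=(roi>0)&(Z<90)&(d>0); print("deep",deep.sum(), np.median(Z[deep]) if deep.any() else None)
if deep.any():
    q=np.argwhere(deep)[:,::-1]; r=cv2.minAreaRect(plane(C,q,100)[:,:2].astype(np.float32)); print(np.round(r[0],1),np.round(r[1],1),r[2])
print("pred tip",f["p"]+M[:,2]*83.7)
for n in ["side"]:
    h=np.load("s2.npz"); CC=cam(n); Q=cloud(CC,h["d"]); t=f["p"]+M[:,2]*50
    m=(np.hypot(Q[...,0]-t[0],Q[...,1]-t[1])<18)&(Q[...,2]>140)&(Q[...,2]<225)&(h["d"]>0)
    for z in range(145,225,10):
        mm=m&(abs(Q[...,2]-z)<5); p=Q[mm]; print(z,mm.sum(),p.mean(0).round(1) if len(p) else '')
    print(Q[m][:,2].min())
E
```

```text
[[241 242 239 242 242 155 151 161 159 159 163 157 160 157]
 [242 242 241 243 242 157 151 160 157 157 162 155 158 156]
 [241 242 242 243 243 156 151 160 159 159 161 156 158 155]
 [242 241 238  63  63 125  64  65  65  67  64 115 157 155]
 [242 241 242  63  63  92  62  64  64  64  64 116 157 152]
 [242 242 241  60  64  65  65  66  63  66  66 118 158 154]
 [150 150 219  61  62  62  62  60  62  61  64 121 155 153]
 [147 150 147 139 142 144 140 149 147 150 154 151 156 151]
 [148 148 145 146 148 149 145 150 151 151 155 150 155 151]]
70 [239.1 108.5] [218  97  41  23 861] [ 560.9 -302. ] [34.1 18.5] 11.9
90 [239.3 108.4] [218  97  42  24 906] [ 560.6 -301.7] [35.4 19.3] 11.8
110 [239.  108.3] [ 218   96   42   25 1005] [ 560.6 -302.1] [35.4 20.2] 11.9
lid z 99.45173893954791
deep 948 43.308730788055385
[ 562.1 -301.5] [36.8 19.3] 12.168726921081543
pred tip [ 537.70879314 -246.12843887  155.87547992]
145 0 
155 12 [ 535.4 -247.6  155.3]
165 14 [ 535.8 -248.9  165. ]
175 15 [ 536.4 -248.5  174.5]
185 15 [ 536.5 -248.3  185. ]
195 16 [ 537.  -248.7  195.7]
205 8 [ 537.2 -248.5  203.2]
215 0 
152.20957890048305
```

Slot centre (561,-301.8) from the wrist view, 35 x 19.5 at 11.9°; all views agree within about 5 mm. The predicted rod tip agrees with the side-camera rod within 2 mm.

```bash
cat >> h.py <<'E'
def tip(tgt):
    st=arm.read_state(); M=R.from_quat(st["ee_rot"]).as_matrix(); t=st["position"]+M[:,2]*83.7
    print(round(st["clock"],2),"tip",t.round(1),"z",M[:,2].round(3),"F",st["contact_force"].round(1),"w",round(st["gripper_width"],1),"go cm",(M.T@(np.array(tgt)-t)/10).round(2))
E
python3 -c "
from h import *
tip([560.8,-301.5,150])"
```

```text
6.55 tip [ 537.8 -245.3  156.4] z [-0.038  0.005 -0.999] F [-0.9  0.6 -1. ] w 21.5 go cm [ 5.99 -1.09  0.52]
```

Request:
{"fn": "send_rows", "kwargs": {
  "steps": [
    [[2.0,-0.35,0,0,0],[2.0,-0.35,0,0,0],[1.9,-0.35,0,0,0],[0,0,0,0,0],[0,0,0,0,0]]
  ]
}}

```text
clock: 6.97
position: [565.1, -295.3, 240.0]
ee_rot: [0.78, -0.625, -0.016, 0.009]
contact_force: [-0.9, 0.2, -1.4]
gripper_width: 21.3
```

```bash
python3 -c "
from h import *
tip([560.8,-301.5,120])"
```

```text
6.97 tip [ 562.  -294.8  156.3] z [-0.036  0.006 -0.999] F [-0.9  0.2 -1.4] w 21.3 go cm [0.68 0.14 3.63]
```

Request:
{"fn": "send_rows", "kwargs": {
  "steps": [
    [[0.4,0.1,1.2,0,0],[0.3,0.05,1.2,0,0],[0.1,0,1.2,0,0],[0,0,0,0,0],[0,0,0,0,0]]
  ]
}}

```text
clock: 7.38
position: [563.4, -297.9, 201.8]
ee_rot: [0.782, -0.623, -0.016, 0.008]
contact_force: [0.8, -0.5, -0.4]
gripper_width: 21.6
```

```bash
python3 - <<'E'
from h import *
tip([560.8,-301.5,105])
a,da=optics.get_image("scene"); b,db=optics.get_image("side")
np.savez("v3.npz",a=a,b=b)
cv2.imwrite("pics/v3.png",np.hstack([cv2.resize(a[90:215,80:230],(400,333),interpolation=2),cv2.resize(b[200:325,275:425],(400,333),interpolation=2)]))
E
```

```text
7.38 tip [ 560.4 -297.3  118.1] z [-0.036  0.007 -0.999] F [ 0.8 -0.5 -0.4] w 21.6 go cm [0.44 0.01 1.31]
```

View pics/v3.png

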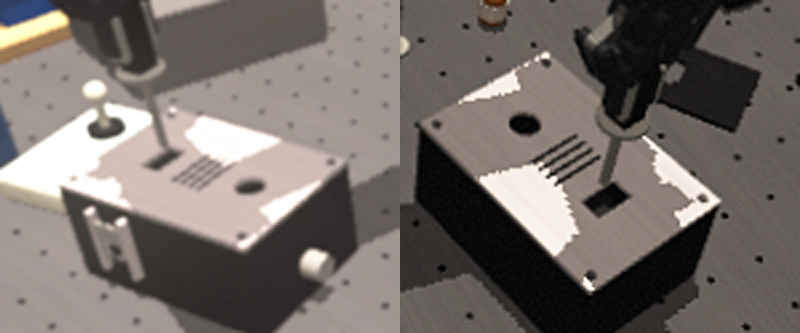

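Both views show the tip hanging over the rectangular slot (scene (165,152) with slot (162,158); side (604,183) with slot (606,199)). Correcting 4 mm and entering.

Request:
{"fn": "send_rows", "kwargs": {
  "steps": [
    [[0.45,0,0.5,0,0],[0.1,0,0.5,0,0],[0,0,0,0,0]]
  ]
}}

```text
clock: 7.73
position: [565.5, -303.4, 193.2]
ee_rot: [0.782, -0.623, -0.014, 0.007]
contact_force: [0.4, -0.3, -1.7]
gripper_width: 21.3
```

```bash
python3 -c "
from h import *
tip([560.8,-301.2,85])"
```

```text
7.73 tip [ 562.8 -302.8  109.6] z [-0.031  0.006 -0.999] F [ 0.4 -0.3 -1.7] w 21.3 go cm [-0.17  0.09  2.46]
```

Request:
{"fn": "send_rows", "kwargs": {
  "steps": [
    [[-0.15,0.05,0.8,0,0],[0,0,0.8,0,0],[0,0,0.8,0,0],[0,0,0.3,0,0]]
  ]
}}

```text
clock: 8.07
position: [564.0, -302.2, 164.7]
ee_rot: [0.782, -0.623, -0.013, 0.007]
contact_force: [-0.1, 0.2, -1.5]
gripper_width: 21.3
```

```bash
python3 -c "
from h import *
tip([560.8,-301.2,50])"
```

```text
8.07 tip [ 561.6 -301.7   81.1] z [-0.029  0.006 -1.   ] F [-0.1  0.2 -1.5] w 21.3 go cm [-0.03 -0.02  3.11]
```

Request:
{"fn": "send_rows", "kwargs": {
  "steps": [
    [[0,0,0.8,0,0],[0,0,0.8,0,0],[0,0,0.8,0,0],[0,0,0.6,0,0],[0,0,0.3,0,0]]
  ]
}}

```text
clock: 8.48
position: [563.1, -302.2, 128.3]
ee_rot: [0.782, -0.623, -0.013, 0.007]
contact_force: [-0.4, 2.2, 5.6]
gripper_width: 21.3
```

```bash
python3 -c "
from h import *
tip([560.8,-301.2,30])"
```

```text
8.48 tip [ 560.6 -301.8   44.6] z [-0.03   0.005 -1.   ] F [-0.4  2.2  5.6] w 21.3 go cm [-0.03 -0.07  1.46]
```

Tab touched at z ≈ 44 as expected, with about 6–7 N. Pushing it home in small rows.

Request:
{"fn": "send_rows", "kwargs": {
  "steps": [
    [[0,0,0.5,0,0],[0,0,0.5,0,0],[0,0,0.4,0,0]]
  ]
}}

```text
clock: 8.73
position: [563.1, -302.3, 119.0]
ee_rot: [0.783, -0.622, -0.012, 0.008]
contact_force: [-6.2, 6.5, 22.4]
gripper_width: 21.6
```

```bash
python3 -c "
from h import *
tip([560.8,-301.2,30])"
```

```text
8.73 tip [ 560.7 -302.    35.3] z [-0.029  0.003 -1.   ] F [-6.2  6.5 22.4] w 21.6 go cm [-0.07 -0.05  0.53]
```

Force rose to 22 N before the expected end, so I'll look at the disc's gap.

```bash
python3 - <<'E'
from h import *
a,da=optics.get_image("scene"); b,db=optics.get_image("side")
v,u=np.mgrid[:384,:512]
for n,d in (("scene",da),("side",db)):
    Q=cloud(cam(n),d); r=np.hypot(Q[...,0]-561,Q[...,1]+301); m=(d>0)&(r<25)&(Q[...,2]>94)&(Q[...,2]<135)
    h,e=np.histogram(Q[m][:,2],bins=np.arange(94,136,2)); print(n,list(zip(e[:-1].astype(int).tolist(),h.tolist())))
cv2.imwrite("pics/v4.png",np.hstack([cv2.resize(a[90:215,80:230],(400,333),interpolation=2),cv2.resize(b[200:325,275:425],(400,333),interpolation=2)]))
tip([560.8,-301.2,30])
E
```

```text
scene [(94, 0), (96, 0), (98, 28), (100, 24), (102, 19), (104, 40), (106, 26), (108, 8), (110, 11), (112, 9), (114, 8), (116, 10), (118, 9), (120, 6), (122, 13), (124, 13), (126, 8), (128, 14), (130, 15), (132, 15)]
side [(94, 1), (96, 3), (98, 35), (100, 50), (102, 27), (104, 48), (106, 49), (108, 7), (110, 9), (112, 5), (114, 7), (116, 2), (118, 5), (120, 6), (122, 5), (124, 4), (126, 11), (128, 12), (130, 16), (132, 11)]
8.83 tip [ 560.7 -301.9   35.4] z [-0.029  0.003 -1.   ] F [-3.6  2.6 10.6] w 21.2 go cm [-0.06 -0.04  0.54]
```

View pics/v4.png

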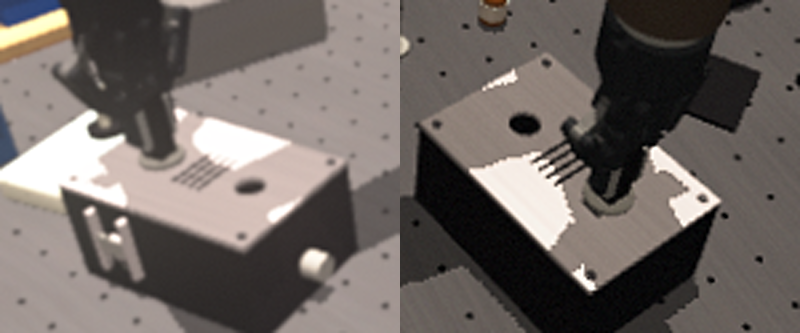

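The disc is within about 1–2 mm of the lid (top at z ≈ 105–107), covering the slot in both views. One more gentle push to seat it.

Request:
{"fn": "send_rows", "kwargs": {
  "steps": [
    [[0,0,0.3,0,0],[0,0,0.3,0,0],[0,0,0,0,0]]
  ]
}}

```text
clock: 9.08
position: [563.3, -302.1, 120.1]
ee_rot: [0.784, -0.621, -0.01, 0.008]
contact_force: [0.5, -0.6, -0.1]
gripper_width: 21.1
```

```bash
python3 - <<'E'
from h import *
tip([560.8,-301.2,30])
a,da=optics.get_image("scene"); b,db=optics.get_image("side")
for n,d in (("scene",da),("side",db)):
    Q=cloud(cam(n),d); r=np.hypot(Q[...,0]-561,Q[...,1]+301); m=(d>0)&(r<25)&(Q[...,2]>94)&(Q[...,2]<112)
    h,e=np.histogram(Q[m][:,2],bins=np.arange(94,113,1)); print(n,list(zip(e[:-1].astype(int).tolist(),h.tolist())))
E
```

```text
9.08 tip [ 561.1 -302.    36.4] z [-0.026  0.    -1.   ] F [ 0.5 -0.6 -0.1] w 21.1 go cm [-0.09 -0.    0.64]
scene [(94, 0), (95, 0), (96, 0), (97, 0), (98, 1), (99, 25), (100, 21), (101, 11), (102, 3), (103, 6), (104, 13), (105, 19), (106, 25), (107, 11), (108, 10), (109, 1), (110, 7), (111, 4)]
side [(94, 0), (95, 0), (96, 0), (97, 2), (98, 11), (99, 26), (100, 29), (101, 17), (102, 12), (103, 9), (104, 14), (105, 17), (106, 27), (107, 32), (108, 14), (109, 6), (110, 10), (111, 3)]
```

Correction: at grasp the tip was at z = 5 (disc on the rack's 75 mm top), so my tip readings are 5 mm too high. The disc's underside is now at ≈101.4, and it seated at ≈100.3 when the force rose to 22 N, which agrees with the cameras. Pressing once more for over 0.2 s, then releasing.

Request:
{"fn": "send_rows", "kwargs": {
  "steps": [
    [[0,0,0.25,0,0],[0,0,0.15,0,0],[0,0,0.15,0,0],[0,0,0.15,0,0]]
  ]
}}

```text
clock: 9.52
position: [563.5, -302.4, 119.0]
ee_rot: [0.785, -0.62, -0.009, 0.009]
contact_force: [-1.1, 1.9, 7.3]
gripper_width: 21.0
```

Request:
{"fn": "send_rows", "kwargs": {
  "steps": [
    [[0,0,0,0,0.6],[0,0,0,0,0.6],[0,0,0,0,0.6],[0,0,0,0,0.6],[0,0,0,0,0.6],[0,0,0,0,0.6]]
  ]
}}

```text
clock: 10.02
position: [563.8, -302.8, 117.3]
ee_rot: [0.785, -0.62, -0.009, 0.009]
contact_force: [0.9, 0.3, 0.6]
gripper_width: 51.3
```

```bash
python3 - <<'E'
from h import *
tip([560.8,-301.2,30])
a,da=optics.get_image("scene"); b,db=optics.get_image("side")
for n,d in (("scene",da),("side",db)):
    Q=cloud(cam(n),d); r=np.hypot(Q[...,0]-561,Q[...,1]+301); m=(d>0)&(r<25)&(Q[...,2]>94)&(Q[...,2]<112)
    h,e=np.histogram(Q[m][:,2],bins=np.arange(97,113,1)); print(n,list(zip(e[:-1].astype(int).tolist(),h.tolist())))
E
```

```text
10.02 tip [ 561.7 -303.    33.6] z [-0.025 -0.002 -1.   ] F [0.9 0.3 0.6] w 51.3 go cm [-0.2   0.04  0.36]
scene [(97, 0), (98, 3), (99, 21), (100, 20), (101, 13), (102, 6), (103, 9), (104, 14), (105, 27), (106, 12), (107, 9), (108, 5), (109, 4), (110, 4), (111, 7)]
side [(97, 3), (98, 5), (99, 17), (100, 22), (101, 16), (102, 9), (103, 7), (104, 17), (105, 17), (106, 17), (107, 14), (108, 3), (109, 3), (110, 2), (111, 2)]
```

Released, with the disc top at z ≈ 105. Retreating straight up.

Request:
{"fn": "send_rows", "kwargs": {
  "steps": [
    [[0,0,-1,0,0.6],[0,0,-2,0,0.6],[0,0,-2.5,0,0.6],[0,0,-2.5,0,0.6],[0,0,-2.5,0,0.6],[0,0,-2.5,0,0.6],[0,0,0,0,0.6],[0,0,0,0,0.6]]
  ]
}}

```text
clock: 10.78
position: [566.7, -302.9, 256.8]
ee_rot: [0.785, -0.62, -0.009, 0.01]
contact_force: [-0.9, 0.3, -0.9]
gripper_width: 51.3
```

Request:
{"fn": "send_rows", "kwargs": {
  "steps": [
    [[-2,0,0,0,0.6],[-3,0,0,0,0.6],[-3,0,0,0,0.6],[-1,0,0,0,0.6],[0,0,0,0,0.6],[0,0,0,0,0.6]]
  ]
}}

```text
clock: 11.28
position: [544.1, -213.5, 256.6]
ee_rot: [0.784, -0.621, -0.009, 0.01]
contact_force: [0.0, -0.6, 0.5]
gripper_width: 51.3
```

```bash
python3 - <<'E'
from h import *
tip([560.8,-301.2,30])
st=arm.read_state(); w,dw=optics.get_image("wrist"); a,da=optics.get_image("scene"); b,db=optics.get_image("side")
for n,d in (("scene",da),("side",db),("wrist",dw)):
    Q=cloud(cam(n,st),d); r=np.hypot(Q[...,0]-561,Q[...,1]+301); ok=(d>0)&(r<28)
    for nm,lo,hi in (("disc",103,109),("handle low",112,122),("handle high",145,158),("top",159,172)):
        m=ok&(Q[...,2]>lo)&(Q[...,2]<hi); p=Q[m]; print(n,nm,m.sum(),np.median(p,axis=0).round(1) if len(p) else '')
cv2.imwrite("pics/v5.png",np.hstack([cv2.resize(x,(400,333),interpolation=2) for x in (a[90:215,80:230],b[200:325,275:425])]))
E
```

```text
11.28 tip [ 541.8 -213.8  172.9] z [-0.027 -0.004 -1.   ] F [ 0.  -0.6  0.5] w 51.3 go cm [ 8.98 -0.24 14.27]
scene disc 79 [ 570.1 -289.7  105.5]
scene handle low 50 [ 570.  -290.1  116.6]
scene handle high 76 [ 569.5 -289.9  151.9]
scene top 78 [ 566.2 -294.2  164.8]
side disc 124 [ 554.1 -311.6  106.1]
side handle low 45 [ 554.4 -310.6  116.7]
side handle high 66 [ 555.7 -310.4  151. ]
side top 131 [ 562.3 -304.2  165.6]
wrist disc 599 [ 557.7 -291.9  104.9]
wrist handle low 6 [ 556.  -291.7  121.6]
wrist handle high 3 [ 553.5 -292.4  157.1]
wrist top 1024 [ 565.1 -300.7  164.8]
```

View pics/v5.png

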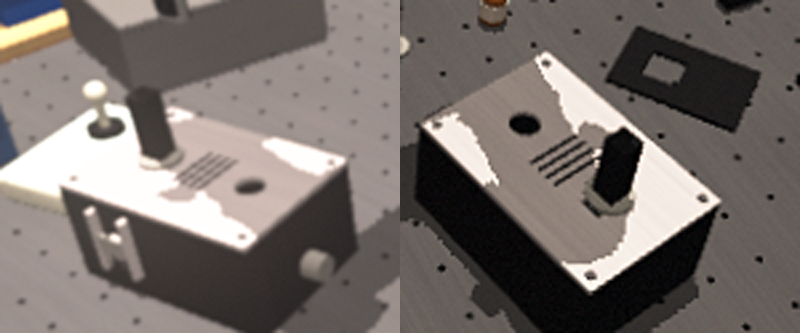

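The key stands upright in the slot with its disc on the lid: top at z ≈ 165 as expected, centre about (564,-300), within 4 mm of the slot. The gripper is clear, so I'm handing in.

```bash
python3 -c "
from bench import job; print(job.job_done())"
```

```text
the job is handed in; nothing more can be done
None
```

I took the lock-out key from the middle hole of the rack and pushed it down through the rectangular slot until its disc met the lid. I then let go, backed the gripper away and handed the job in at about 11.5 s.

**Last checks:**
- **Key position:** all three cameras put the handle's top at z ≈ 165 mm and the disc's top at ≈ 105 mm, which is what a fully seated key should read. The key's centre is within about 4 mm of the slot's.
- **Upright:** the front faces of the handle show no lean beyond about 2 degrees in the scene and side views.
- **Robot clear:** the gripper is about 90 mm away sideways and the contact force reads near 0.
- **Tab:** I could not see the tab. The rod met a steady 6–7 N resistance at about the expected depth and was then pushed roughly 9–10 mm or more further, until the disc met the lid and the force rose to 22 N.

**Disagreements:**
- **Tip height:** my tip height was set 5 mm too high at first. I corrected it from the disc's height on the rack, and the cameras then agreed.
- **Tool tilt:** the tool drifted to about 2° of tilt on the way, so I aimed using the rod's tip instead of the gripper's.
- **Slot position:** the views differed by up to 5 mm on the slot's position. I used the wrist view, checked against the side view.

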